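# Hang the discard caddy on its rail and tip in the used dishes

## Robot

A 6-joint arm with a two-finger parallel gripper is mounted at the origin on a cart in front of the work surface, level with it; the furniture and walls round the work are solid. World frame = base frame: x ahead of the robot, y to its left, z up, the work surface at z = 0. Lengths are in m, angles in rad, forces in N, time in s.
With the tool pointing down it reaches from about 0.425 to 1.125 m from the base axis. Payload 14.9 kg.
Tool frame: the origin (TCP) lies midway between the tips of the shut fingers; the grasp point (between the pads) lies 19 mm behind it (hold_point_z is the z of the grasp point in the tool frame, in m); z points along the fingers, y is the line along which they close (so a half turn about z gives the same grasp; the last joint's range is limited). The gripper opens to 91 mm and grips with 3 to 60 N. Pads are 32 mm wide; open, the fingers measure 118 mm over their backs; the gripper's body (76 mm by 178 mm) begins 60 mm behind the grasp point.
Start: joints at [1.288, 0.379, 1.734, -0, 1.028, -0.033], TCP at [0.173, 0.678, 0.214] pointing down, gripper open.
Joint ranges: [-2.77, 2.77], [-0.74, 2.19], [0, 2.66], [-1.06, 4.2], [0.31, 2.87], [-3.08, 3.08]. Speed limits (rad/s): [1.89, 1.89, 2.39, 3.14, 3.14, 3.14].

## Interface

Orientations are given as a rotation vector (axis times angle).
In Python, from rig import * gives the robot as it stands.
- The arm moves only by the tool carry_out, never from a script. Its arguments are lists of equal length, an entry for each row: "translation": the shift along the tool's x, y, z scaled (see below), a list of three; "delta_rot": the turn, a rotation vector about the tool's x, y, z scaled (see below), a list of three; "jaw": the gripper command: -1 is shut, 1 is fully open, values between are in proportion. A call has 1 to 8 rows; each row shifts and turns the commanded pose from where the row before left it, along the tool's axes as they then stand; what a row does not reach is not made up. The controller multiplies each number of a shift by 500 mm and each number of a turn by pi rad. A row lasts 1/10 s, in which the tool goes at most 50 mm and 8.59 degrees, less where a joint would pass 70% of its speed; a pose out of reach is approached as far as the arm can. A call with a number of a shift or a turn outside -1 to 1 is refused whole. A call with a gripper value outside its range is refused whole. The fingers move at their own pace and stop on an object; "force" is the grip in N (left out, the last holds). Time passes only in rows, so rows that do not move let the fingers close. It gives the time, the measured TCP pose, the force, the opening and the grip force at its end, in the units of the state.
- observe(): the state, without advancing time (a new reading comes with each control period).
- capture(name): name is "side" or "top"; returns a dict with "pixels" (384x512x3 uint8, red, green, blue), "fx", "fy", "cx", "cy" (pixels), "R" (3x3) and "t" (3): a world point X has camera coordinates R X + t. Camera axes: x right, y down, z forward; pixel columns grow to the right and rows downward; lengths in m; the calibration is good to about 2 mm. A picture is of the moment at which its call begins. There is no depth.
- hand_in(): hands the job in; it is judged then, once.
The state is a dict: "time_s": time; "joints": joint angles; "joint_vel": joint speeds; "effort": joint torques, N m; "eef_pos": TCP position; "ee_rot": TCP orientation; "wrist_force": force on the tool from outside, world axes, zero at the start; "wrist_torque": the same for the moment, N m; "grip_width": opening from 0.0 (shut) to 1.0 (fully open); "gripper_force": force on a finger pad.
Only numpy, scipy, OpenCV 4.12 (cv2) and the standard library are available. Lean on these libraries where they do the work, as an engineer would, in place of code of your own. Each camera call takes 0.05 s, during which the arm holds its last target. There are 200 camera calls.

## Task

Mount the orange discard caddy on the bench rail: bring its T-foot hanger to the open, flared end of the rail, feed the foot into the slot and slide it fully home against the black end cap. Then tip the three used petri dishes out of the blue tray into the hung caddy, without touching the dishes with the gripper, and set the empty tray flat on the bench again. Leave the other things on the bench, such as the brown bottle and the tape roll behind the rail, where they stand.

Things in the scene. Friction and masses are not known exactly. Their poses are not given: they have to be found in the camera images.
- rail_stand: Fixed stand: aluminium C-rail on two grey posts, slot looking up. Origin on the bench under the rail's middle; y runs along the rail from the black capped end (-120 mm) to the open flared end (+124 mm), x to the back. Rail top 140 mm up, 37 mm wide; slot 12 mm wide, lips 4 mm thick, channel inside 31 mm wide, 18 mm deep under the lips. Feet 8 mm high, 45 mm to the front.
- rail_mouth (a point): Point on the slot's centre line at the open end of the rail, level with the rail's top; axes as the stand's. Over the last 24 mm before it the slot (to about 24 mm wide) and the channel's side walls flare out.
- rail_home (a point): Point on the slot's centre line, level with the rail's top, where hanger_foot lies when the hanger is fully home against the black end cap; axes as the stand's.
- rail_rod (a point): Middle of a level round steel rod of radius 6 mm, 260 mm long, along the rail, 25 mm in front of the slot and 56 mm above the bench; the back of the hung caddy (35 mm in front of the slot) leans on it. Axes as the stand's.
- caddy_grip (a point): Centre of the rubber-faced upright grip tab of the orange caddy: tab 10 mm thick (x), 50 mm wide (y), top 20 mm above this point, flat flange 37 mm below it. It stands over the T-foot, 90 mm behind the caddy's middle. Axes: z up, x from caddy to hanger (to the back when hung), y along the caddy. Caddy about 0.2 kg, at first standing on the bench (this point 146 mm up).
- hanger_foot (a point): Middle of the underside of the hanger's flange (52 x 60 mm, ends turned up), 41 mm below caddy_grip; axes as the caddy's. Below it: neck 6 mm thick, 60 mm long (y), then black T-foot 24 mm wide, 60 mm long, round ends, from 8 to 18 mm down. The foot enters with this point 0 to 4 mm above the rail's top, 3 mm play each side; let go, the flange rests on the rail, leaning up to 5 degrees.
- caddy_mouth (a point): Centre of the caddy's open top, level with the rim; open box 110 mm (x) by 140 mm (y) outside, 85 mm high, walls 3 mm; axes as the caddy's. It lies 20 mm below and 90 mm in front of hanger_foot. When hung, the rim is about 120 mm and the bottom about 35 mm above the bench.
- tray_mid (a point): Middle of the blue dish tray, 30 mm above its underside; z up, y to its open end. 76 mm wide (x), 206 mm long, floor 3 mm, other walls 17 mm high. At each long side an upright ear with black patch, 8 mm thick (x), 56 mm long, centred at x = +40 and -40 mm, top 68 mm above the underside; gripped 22 mm above this point the fingertips clear the dishes. About 0.22 kg.
- tray_lip (a point): Middle of the tray's open end edge on top of its floor (y = +103 mm from the tray's middle, 3 mm above its underside); axes as the tray's.
- dish_1_mid (a point): Centre of a used petri dish (the rear one in the tray), 62 mm across and 14 mm high, lying flat in the tray, about 16 g. The dishes start to slide when the tray is tilted by about 26 to 36 degrees; 50 degrees empties it.
- dish_2_mid (a point): Centre of a used petri dish (the middle one), 62 mm across and 14 mm high, lying flat in the tray, about 16 g. The dishes start to slide when the tray is tilted by about 26 to 36 degrees; 50 degrees empties it.
- dish_3_mid (a point): Centre of a used petri dish (the one nearest the open end), 62 mm across and 14 mm high, lying flat in the tray, about 16 g. The dishes start to slide when the tray is tilted by about 26 to 36 degrees; 50 degrees empties it.
- amber_mid (a point): Middle of the brown bottle with black cap, 60 mm across, 130 mm high, behind the rail, a bystander.
- tape_mid (a point): Middle of the roll of tan tape, 93 mm across, 48 mm high, lying flat, behind the rail, a bystander.
Not all that is in view belongs to the job. Leave any yellow look-alike of the part that bears dish_2_mid alone.

How it is judged:
On the way, in this order (a step that is already met when the one before it is completed fails the run):
1. the caddy hangs on the rail, its T-foot slid fully home against the end cap (x of hanger_foot in the frame of rail_home between -0.007 and 0.007 m and y of hanger_foot in the frame of rail_home between -0.007 and 0.007 m and z of hanger_foot in the frame of rail_home between -0.008 and 0.008 m and angle between the y axis of hanger_foot and the y axis of rail_home, either way round below 0.12 rad and angle between hanger_foot's own z axis and vertical below 0.15 rad), for 0.3 s.
2. all three dishes lie in the hung caddy (all of step 1 and x of dish_1_mid in the frame of caddy_mouth between -0.053 and 0.053 m and y of dish_1_mid in the frame of caddy_mouth between -0.068 and 0.068 m and z of dish_1_mid in the frame of caddy_mouth between -0.085 and -0.002 m and x of dish_2_mid in the frame of caddy_mouth between -0.053 and 0.053 m and y of dish_2_mid in the frame of caddy_mouth between -0.068 and 0.068 m and z of dish_2_mid in the frame of caddy_mouth between -0.085 and -0.002 m and x of dish_3_mid in the frame of caddy_mouth between -0.053 and 0.053 m and y of dish_3_mid in the frame of caddy_mouth between -0.068 and 0.068 m and z of dish_3_mid in the frame of caddy_mouth between -0.085 and -0.002 m), for 0.3 s.
At the end, for the whole second after the job is handed in: The caddy hangs level on the rail (within about 8 degrees), its foot in the slot and within 7 mm of fully home; all three dishes lie inside the caddy, their centres below its rim; the empty tray stands flat on the bench; all is let go and at rest (all of step 2 and height (world z) of tray_mid between 0.022 and 0.038 m and angle between tray_mid's own z axis and vertical below 0.1 rad and linear speed of each of caddy, tray, dish_1, dish_2, dish_3 below 0.02 m/s); the robot touches nothing.
It fails at once if the gripper's fingers touch a dish (contact force between the fingers and dish_1 above 0.3 N or contact force between the fingers and dish_2 above 0.3 N or contact force between the fingers and dish_3 above 0.3 N).
It fails at once if the brown bottle or the tape roll is shifted by more than 30 mm (distance of any of amber_mid, tape_mid from where it was at the start of the episode above 0.03 m).
It also fails if it takes over 70 s, if anything falls off the work surface, if the arm or the gripper's body presses on something with over 40 N, if the wrist force passes 120 N, or if a joint passes its speed limit or range.

## Working session

There is one attempt and no reset: what is moved stays moved. The work goes in short steps, Python scripts to look and compute and a tool call to move; the robot and the scene stay as the last step left them, time stands still between calls to the robot, and variables do not carry over. Pictures are saved under pics/ and viewed, at most 10 in all, crops included, and the job is handed in when it is done.

Besides the shell and the picture viewer there is one more tool, called after ">>>" by a JSON object that holds its "op" and its "data", one argument or row to a line. carry_out: Moves the arm, as the interface text tells. Shifts and turns lie within -1 to 1; 1 stands for 500 mm of shift or pi rad of turn. Its arguments: {"type":"object","properties":{"translation":{"type":"array"},"delta_rot":{"type":"array"},"jaw":{"type":"array"},"force":{"type":"number"}},"required":["translation","delta_rot","jaw"]}

```bash
ls; mkdir -p pics; python3 - <<'E'
from rig import *
import cv2,pickle
print(observe())
for n in("side","top"):
    c=capture(n); pickle.dump(c,open(f"pics/{n}0.pkl","wb")); cv2.imwrite(f"pics/{n}0.png",cv2.resize(c["pixels"][:,:,::-1],(800,600),interpolation=cv2.INTER_CUBIC))
    print(n,c["fx"],c["fy"],c["cx"],c["cy"],c["R"],c["t"])
E
```

```text
pics
{'time_s': 0.0, 'joints': array([ 1.28773784e+00,  3.79433010e-01,  1.73475880e+00, -4.51536059e-06,
        1.02850666e+00, -3.33009484e-02]), 'joint_vel': array([ 7.28604971e-05, -8.77508295e-04, -2.93527020e-04, -1.51922116e-03,
        5.95028322e-04,  1.30666558e-03]), 'effort': array([-4.60235624e-04, -7.63717961e+01, -4.34372056e+01,  6.50643348e-02,
        4.23685997e-02, -1.08048980e-04]), 'eef_pos': array([0.17291683, 0.67790527, 0.21328205]), 'ee_rot': array([-3.91274417e-01, -3.11695931e+00,  1.71619218e-03]), 'wrist_force': array([-0.75530461,  0.20074343,  0.14518949]), 'wrist_torque': array([-0.03982218, -0.00693036, -0.00847852]), 'gripper_force': 0.0, 'grip_width': 1.0039477967603758}
side 490.5604501931324 490.5604501931324 260.18435910098606 176.71809977309175 [[ 0.93067965 -0.36520625  0.02144284]
 [-0.14220258 -0.41514354 -0.89857346]
 [ 0.3370665   0.8332348  -0.43829891]] [-0.5371922   0.1612429   1.26486018]
top 360.1963435413107 360.1963435413107 252.20438029683189 191.25281509562745 [[-0.02365587 -0.99967889  0.00908404]
 [-0.99525208  0.02269104 -0.09464887]
 [ 0.09441235 -0.01127991 -0.99546927]] [-0.02787107  0.552023    1.39192757]
```

View pics/top0.png

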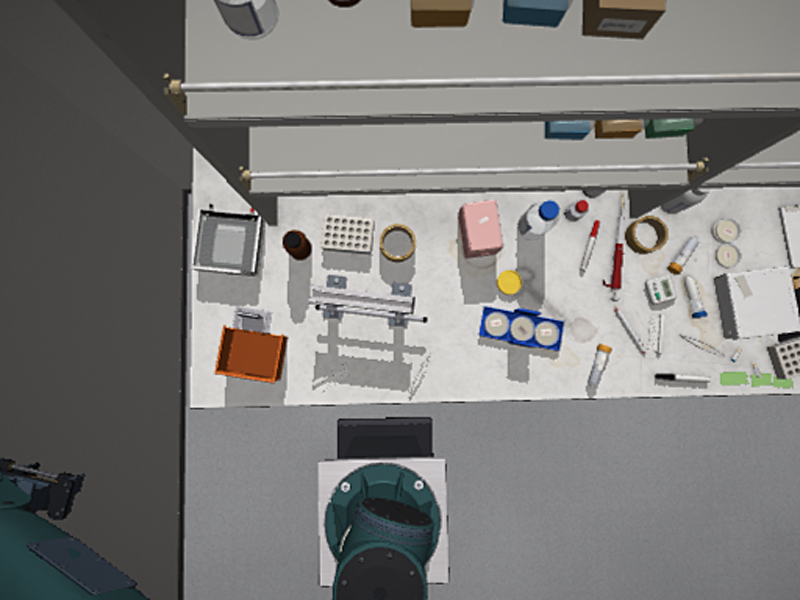

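View pics/side0.png

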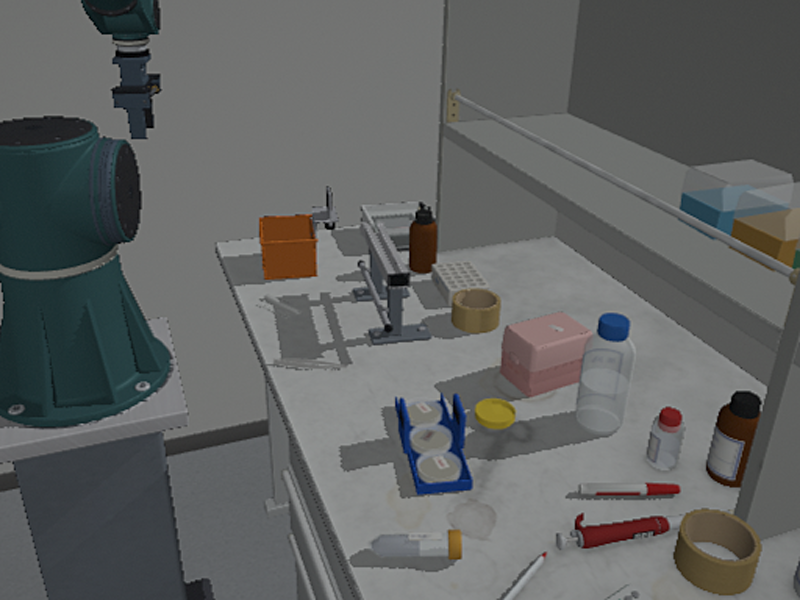

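The top view shows the orange caddy at (250,350) with its hanger tab behind it at (252,320), the rail from (315,295) to (415,308), and the blue tray at (522,328). The brown bottle (296,243) and tape (397,242) stand behind the rail. The yellow dish at (509,282) is the look-alike to leave alone. I'll enlarge this for measuring.

```bash
python3 - <<'E'
import cv2,pickle,numpy as np
t=pickle.load(open("pics/top0.pkl","rb"))["pixels"][:,:,::-1]; s=pickle.load(open("pics/side0.pkl","rb"))["pixels"][:,:,::-1]
r=lambda a,x,y,w,h,k:cv2.resize(a[y:y+h,x:x+w],None,fx=k,fy=k,interpolation=cv2.INTER_CUBIC)
# top: A x130..280,y170..250 k5 (750x400?) 
A=r(t,132,175,160,80,5); B=r(t,300,190,66,38,5); C=r(s,245,250,60,70,2.7)
cv2.imwrite("pics/a.png",np.vstack([A,np.hstack([B,np.zeros((190,470,3),np.uint8)])]))
A=r(s,160,115,125,110,5);B=r(s,245,248,60,70,0+ (550/70)*0.37)
D=np.zeros((600,800,3),np.uint8);D[:550,:625]=A;D[:B.shape[0],625:625+min(175,B.shape[1])]=B[:,:175]
cv2.imwrite("pics/b.png",D);print(B.shape)
E
```

```text
(204, 174, 3)
```

View pics/a.png

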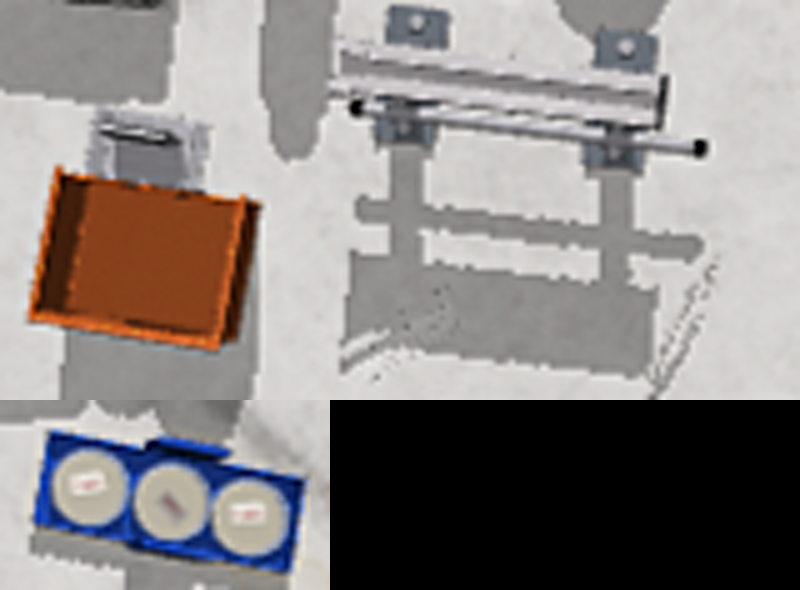

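View pics/b.png

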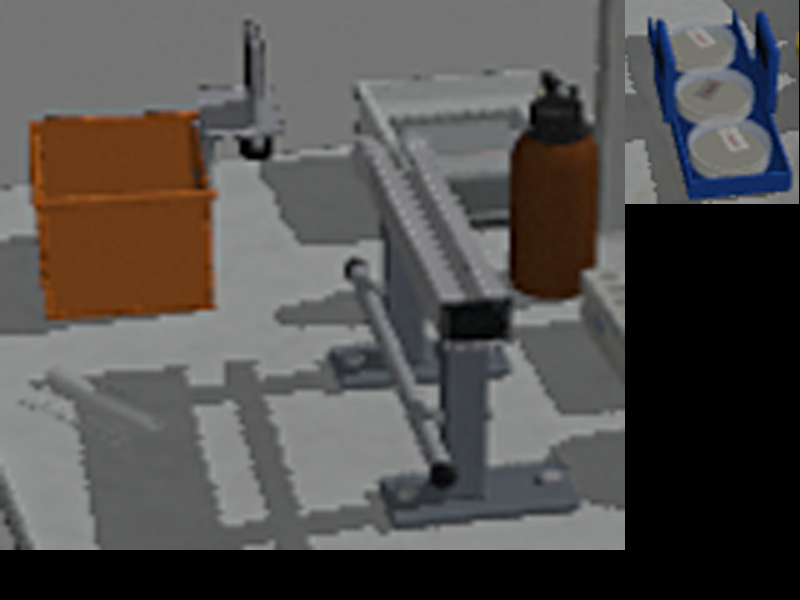

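```bash
cat > h.py <<'E'
import numpy as np,pickle
from scipy.optimize import least_squares
from scipy.spatial.transform import Rotation as Ro
C={n:pickle.load(open(f"pics/{n}0.pkl","rb")) for n in("side","top")}
def proj(n,X):
    c=C[n];p=np.asarray(X)@np.array(c["R"]).T+c["t"];return np.c_[c["fx"]*p[:,0]/p[:,2]+c["cx"],c["fy"]*p[:,1]/p[:,2]+c["cy"]]
def place(q,P):
    P=np.asarray(P,float);c,s=np.cos(q[2]),np.sin(q[2]);return np.c_[q[0]+c*P[:,0]-s*P[:,1],q[1]+s*P[:,0]+c*P[:,1],P[:,2]]
def fit(obs,q0,extra=0):
    # obs: list (cam, local pt, native pix[, flag]) ; flagged points get q[3] added to their y
    def res(q):
        r=[]
        for o in obs:
            P=np.array(o[1],float)
            if len(o)>3:P[1]+=q[3]
            r.append(proj(o[0],place(q,[P]))[0]-o[2])
        return np.ravel(r)
    s=least_squares(res,q0,loss="soft_l1");return s.x,res(s.x).reshape(-1,2)
E
cat > fit0.py <<'E'
from h import *
np.set_printoptions(precision=4,suppress=True)
A=lambda x,y:np.array([x/5+132-.4,y/5+175-.4]);B=lambda x,y:np.array([x/5+300-.4,y/5+190-.4]);S=lambda x,y:np.array([x/5+160-.4,y/5+115-.4])
a,b=.055,.07
o=[("top",(a,b,.085),A(57,167)),("top",(a,-b,.085),A(247,195)),("top",(-a,-b,.085),A(220,350)),("top",(-a,b,.085),A(30,320)),
("side",(a,b,.085),S(195,113)),("side",(a,-b,.085),S(215,193)),("side",(-a,-b,.085),S(37,203)),("side",(-a,b,.085),S(32,122)),("side",(-a,-b,0),S(48,317)),("side",(a,-b,0),S(213,307)),("side",(.09,0,.166),S(254,20)),("top",(.09,0,.166),A(137,131))]
q,r=fit(o,[.5,.4,-.2]);print("caddy",q,"grip",place(q,[(.09,0,.146)]));print(r)
w=.0185
o=[("top",(w,.124,.14),A(340,40)),("top",(w,-.12,.14),A(665,75)),("top",(-w,-.12,.14),A(655,125)),("top",(-w,.124,.14),A(332,92)),
("side",(-w,-.12,.14),S(441,300)),("side",(w,-.12,.14),S(510,295)),("side",(-w,.124,.14),S(358,140)),
("top",(-.025,.13,.056),A(357,107),1),("top",(-.025,-.13,.056),A(700,147),1),("side",(-.025,.13,.056),S(353,268),1),("side",(-.025,-.13,.056),S(442,472),1)]
q,r=fit(o,[.6,.1,-.1,0]);print("rail",q,"mouth",place(q,[(0,.124,.14)]),"cap",place(q,[(0,-.12,.14)]));print(r)
a,b=.038,.103
o=[("top",(a,b,.017),B(50,33)),("top",(-a,b,.017),B(35,128)),("top",(-a,-b,.017),B(292,172)),("top",(a,-b,.017),B(303,78)),
("side",(-a,-b,0),np.array([418,492])*.64),("side",(a,-b,0),np.array([471,487])*.64)]
q,r=fit(o,[.5,-.3,-.1]);print("tray",q);print(r)
E
python3 fit0.py
```

```text
caddy [ 0.4233  0.3091 -0.1782] grip [[0.5119 0.2932 0.146 ]]
[[ 0.6119  0.5561]
 [-0.5067  0.7276]
 [-0.2234 -0.9719]
 [ 0.6106 -0.8056]
 [-0.1781 -0.2189]
 [-0.532  -0.4254]
 [ 0.3054 -0.4356]
 [ 0.165  -0.3654]
 [-0.2841  0.7926]
 [ 0.6557  0.5472]
 [-0.3125  2.5   ]
 [-0.6995 -0.0532]]
rail [ 0.5424  0.0358 -0.1339 -0.0212] mouth [[0.5589 0.1587 0.14  ]] cap [[ 0.5263 -0.0831  0.14  ]]
[[-1.5972 -0.2319]
 [ 0.3264  0.1989]
 [ 1.2343  0.3266]
 [-1.2698 -0.527 ]
 [ 0.4037  0.8757]
 [ 0.0749  0.7038]
 [-0.0403 -0.8448]
 [ 0.5993  0.577 ]
 [-0.7792  0.0446]
 [-0.0553  0.3256]
 [ 0.0184 -0.1602]]
tray [ 0.4706 -0.3598 -0.1901]
[[-0.4993 -0.0308]
 [-0.4032 -0.0901]
 [-0.1914 -0.1988]
 [ 0.2545 -0.4019]
 [-0.8018  0.8211]
 [ 0.4497  0.0628]]
```

```bash
cat >> h.py <<'E'
def down(th): # tool y at world angle th, z down
    y=np.array([np.cos(th),np.sin(th),0]);z=np.array([0,0,-1.]);return np.c_[np.cross(y,z),y,z]
def plan(p0,R0,p1,R1,N,d=3):
    """rows from (p0,R0) to (p1,R1) in N equal rows; prints rows and returns the end pose"""
    dr=Ro.from_matrix(R0.T@R1).as_rotvec();p,R=p0.copy(),R0.copy();T=[];D=[];T0=R0
    for k in range(N):
        goal=p0+(p1-p0)*(k+1)/N
        t=np.round(R.T@(goal-p)/.5,d)+0;w=np.round(Ro.from_matrix(R.T@R0@Ro.from_rotvec(dr*(k+1)/N).as_matrix()).as_rotvec()/np.pi,d)+0
        p=p+R@t*.5;R=R@Ro.from_rotvec(w*np.pi).as_matrix();T.append([float(v) for v in t]);D.append([float(v) for v in w])
    for i in range(0,N,8):print("T",T[i:i+8],"\nD",D[i:i+8])
    return p,R
E
python3 - <<'E'
from rig import *
from h import *
s=observe();p=np.array(s["eef_pos"]);R=Ro.from_rotvec(s["ee_rot"]).as_matrix()
G=np.array([.512,.293,.200]);Rg=down(-.178)
p,R=plan(p,R,G,Rg,16);print(p)
E
```

```text
T [[-0.053, -0.036, 0.002], [-0.056, -0.031, 0.001], [-0.059, -0.026, 0.002], [-0.061, -0.02, 0.002], [-0.062, -0.014, 0.002], [-0.064, -0.009, 0.001], [-0.064, -0.002, 0.002], [-0.064, 0.004, 0.002]] 
D [[0.0, 0.0, 0.03], [0.0, 0.0, 0.03], [0.0, 0.0, 0.029], [0.0, 0.0, 0.03], [0.0, 0.0, 0.03], [0.0, 0.0, 0.03], [0.0, 0.0, 0.03], [0.0, 0.0, 0.03]]
T [[-0.063, 0.01, 0.001], [-0.063, 0.015, 0.002], [-0.06, 0.021, 0.002], [-0.058, 0.027, 0.001], [-0.056, 0.032, 0.002], [-0.052, 0.037, 0.002], [-0.048, 0.042, 0.002], [-0.045, 0.047, 0.001]] 
D [[0.0, 0.0, 0.029], [0.0, 0.0, 0.03], [0.0, 0.0, 0.03], [0.0, 0.0, 0.03], [0.0, 0.0, 0.03], [0.0, 0.0, 0.03], [0.0, 0.0, 0.029], [0.0, 0.0, 0.03]]
[0.5121534  0.29283625 0.20011433]
```

>>> {"op": "carry_out", "data": {
  "translation": [
    [-0.053,-0.036,0.002],
    [-0.056,-0.031,0.001],
    [-0.059,-0.026,0.002],
    [-0.061,-0.02,0.002],
    [-0.062,-0.014,0.002],
    [-0.064,-0.009,0.001],
    [-0.064,-0.002,0.002],
    [-0.064,0.004,0.002]
  ],
  "delta_rot": [
    [0,0,0.03],
    [0,0,0.03],
    [0,0,0.029],
    [0,0,0.03],
    [0,0,0.03],
    [0,0,0.03],
    [0,0,0.03],
    [0,0,0.03]
  ],
  "jaw": [1,1,1,1,1,1,1,1]
}}

```text
time_s: 0.9
eef_pos: [0.3433, 0.4846, 0.2067]
ee_rot: [-1.512, -2.754, 0.001]
wrist_force: [1.0, -0.0, -1.0]
grip_width: 1.002
gripper_force: 0.0
```

>>> {"op": "carry_out", "data": {
  "translation": [
    [-0.063,0.01,0.001],
    [-0.063,0.015,0.002],
    [-0.06,0.021,0.002],
    [-0.058,0.027,0.001],
    [-0.056,0.032,0.002],
    [-0.052,0.037,0.002],
    [-0.048,0.042,0.002],
    [-0.045,0.047,0.001]
  ],
  "delta_rot": [
    [0,0,0.029],
    [0,0,0.03],
    [0,0,0.03],
    [0,0,0.03],
    [0,0,0.03],
    [0,0,0.03],
    [0,0,0.029],
    [0,0,0.03]
  ],
  "jaw": [1,1,1,1,1,1,1,1]
}}

```text
time_s: 1.7
eef_pos: [0.5128, 0.292, 0.2002]
ee_rot: [-2.413, -2.011, 0.001]
wrist_force: [-0.3, -0.4, 0.5]
grip_width: 1.002
gripper_force: 0.0
```

>>> {"op": "carry_out", "data": {
  "translation": [
    [0,0,0.05],
    [0,0,0.05],
    [0,0,0.046],
    [0,0,0],
    [0,0,0],
    [0,0,0],
    [0,0,0],
    [0,0,0]
  ],
  "delta_rot": [
    [0,0,0],
    [0,0,0],
    [0,0,0],
    [0,0,0],
    [0,0,0],
    [0,0,0],
    [0,0,0],
    [0,0,0]
  ],
  "jaw": [1,1,1,-1,-1,-1,-1,-1],
  "force": 50
}}

```text
time_s: 2.5
eef_pos: [0.5126, 0.2935, 0.1283]
ee_rot: [2.409, 2.016, 0.002]
wrist_force: [-0.7, -0.3, -0.1]
grip_width: 0.595
gripper_force: 0.0
```

>>> {"op": "carry_out", "data": {
  "translation": [
    [0,0,0],
    [0,0,0],
    [0,0,0],
    [0,0,0],
    [0,0,0],
    [0,0,0],
    [0,0,0],
    [0,0,0]
  ],
  "delta_rot": [
    [0,0,0],
    [0,0,0],
    [0,0,0],
    [0,0,0],
    [0,0,0],
    [0,0,0],
    [0,0,0],
    [0,0,0]
  ],
  "jaw": [-1,-1,-1,-1,-1,-1,-1,-1]
}}

```text
time_s: 3.3
eef_pos: [0.5116, 0.2933, 0.1275]
ee_rot: [-2.409, -2.015, 0.002]
wrist_force: [-5.2, 0.2, 5.7]
grip_width: 0.107
gripper_force: 50.0
```

>>> {"op": "carry_out", "data": {
  "translation": [
    [0,0,0],
    [0,0,0],
    [0,0,-0.02],
    [0,0,-0.03],
    [0,0,-0.03],
    [0,0,-0.03],
    [0,0,-0.02],
    [0,0,0]
  ],
  "delta_rot": [
    [0,0,0],
    [0,0,0],
    [0,0,0],
    [0,0,0],
    [0,0,0],
    [0,0,0],
    [0,0,0],
    [0,0,0]
  ],
  "jaw": [-1,-1,-1,-1,-1,-1,-1,-1]
}}

```text
time_s: 4.1
eef_pos: [0.5131, 0.2936, 0.1945]
ee_rot: [2.409, 2.015, 0.005]
wrist_force: [0.3, -0.5, -3.1]
grip_width: 0.105
gripper_force: 50.0
```

```bash
python3 - <<'E'
from rig import *
import cv2,pickle,numpy as np
print(observe()["eef_pos"],observe()["ee_rot"],observe()["wrist_torque"])
P={n:capture(n) for n in("side","top")};pickle.dump(P,open("pics/1.pkl","wb"))
r=lambda a,x,y,w,h,k:cv2.resize(a[y:y+h,x:x+w,::-1],None,fx=k,fy=k,interpolation=cv2.INTER_CUBIC)
cv2.imwrite("pics/c.png",np.hstack([r(P["side"]["pixels"],150,70,80,110,5),r(P["top"]["pixels"],130,160,80,110,5)]))
E
```

```text
[0.51312448 0.29361763 0.19449226] [2.40915852 2.01529018 0.00455126] [-0.13893767 -0.09701559  0.03188445]
```

View pics/c.png

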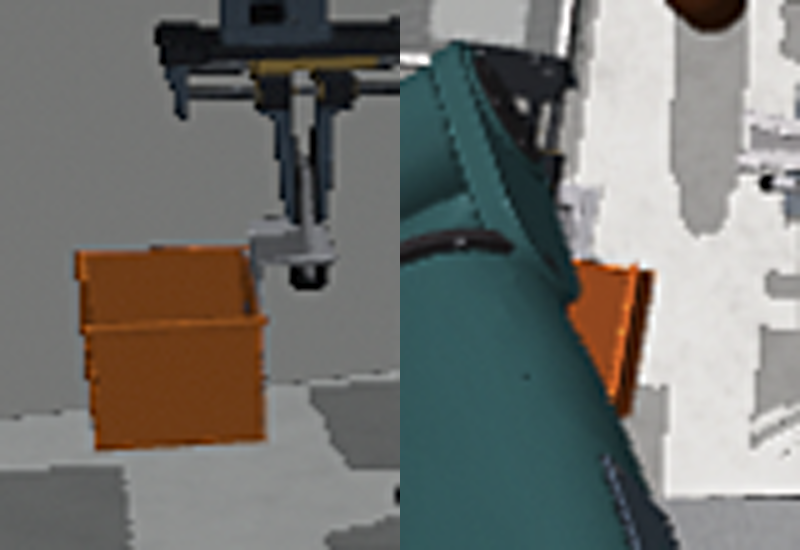

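The caddy is held level: the tab sits between the fingers and the black T-foot is visible at (305,275). Next I move it to just off the rail's open end.

```bash
python3 - <<'E'
from rig import *
from h import *
s=observe();p=np.array(s["eef_pos"]);R=Ro.from_rotvec(s["ee_rot"]).as_matrix();print(R[:,1])
q=[.5424,.0358,-.1339]
a=place(q,[(0,.18,.1945)])[0];b=place(q,[(0,.18,.1645)])[0]
p,R=plan(p,R,a,down(-.134),8);p,R=plan(p,R,b,down(-.134),4);print(p)
E
```

```text
[ 9.84284309e-01 -1.76590964e-01  1.75644383e-04]
T [[-0.017, 0.017, -0.001], [-0.017, 0.017, 0.0], [-0.017, 0.016, -0.001], [-0.018, 0.017, 0.0], [-0.017, 0.016, -0.001], [-0.018, 0.017, 0.0], [-0.017, 0.016, -0.001], [-0.018, 0.016, 0.0]] 
D [[0.0, 0.0, -0.002], [0.0, 0.0, -0.001], [0.0, 0.0, -0.002], [0.0, 0.0, -0.002], [0.0, 0.0, -0.002], [0.0, 0.0, -0.001], [0.0, 0.0, -0.002], [0.0, 0.0, -0.002]]
T [[0.0, 0.0, 0.015], [0.0, 0.0, 0.015], [0.0, 0.0, 0.015], [0.0, 0.0, 0.015]] 
D [[0.0, 0.0, 0.0], [0.0, 0.0, 0.0], [0.0, 0.0, 0.0], [0.0, 0.0, 0.0]]
[0.56637936 0.21408536 0.16447587]
```

>>> {"op": "carry_out", "data": {
  "translation": [
    [-0.017,0.017,-0.001],
    [-0.017,0.017,0],
    [-0.017,0.016,-0.001],
    [-0.018,0.017,0],
    [-0.017,0.016,-0.001],
    [-0.018,0.017,0],
    [-0.017,0.016,-0.001],
    [-0.018,0.016,0]
  ],
  "delta_rot": [
    [0,0,-0.002],
    [0,0,-0.001],
    [0,0,-0.002],
    [0,0,-0.002],
    [0,0,-0.002],
    [0,0,-0.001],
    [0,0,-0.002],
    [0,0,-0.002]
  ],
  "jaw": [-1,-1,-1,-1,-1,-1,-1,-1]
}}

```text
time_s: 5.0
eef_pos: [0.5671, 0.2133, 0.1945]
ee_rot: [2.364, 2.069, 0.0]
wrist_force: [-0.1, -0.2, -3.6]
grip_width: 0.107
gripper_force: 50.0
```

>>> {"op": "carry_out", "data": {
  "translation": [
    [0,0,0.015],
    [0,0,0.015],
    [0,0,0.015],
    [0,0,0.015],
    [0,0,0]
  ],
  "delta_rot": [
    [0,0,0],
    [0,0,0],
    [0,0,0],
    [0,0,0],
    [0,0,0]
  ],
  "jaw": [-1,-1,-1,-1,-1]
}}

```text
time_s: 5.5
eef_pos: [0.5656, 0.2142, 0.163]
ee_rot: [-2.364, -2.068, 0.003]
wrist_force: [1.1, -0.1, -2.6]
grip_width: 0.107
gripper_force: 50.0
```

```bash
python3 - <<'E'
from rig import *
from h import *
import cv2
s=observe();print(s["eef_pos"],Ro.from_rotvec(s["ee_rot"]).as_matrix()[:,1])
c=capture("side");t=capture("top");
r=lambda a,x,y,w,h,k:cv2.resize(a[y:y+h,x:x+w,::-1],None,fx=k,fy=k,interpolation=cv2.INTER_CUBIC)
cv2.imwrite("pics/d.png",np.hstack([r(c["pixels"],165,90,100,120,5),r(t["pixels"],180,150,60,120,5)]))
E
```

```text
[0.56556244 0.21420535 0.16295458] [ 0.99114785 -0.13274992 -0.00184397]
```

View pics/d.png

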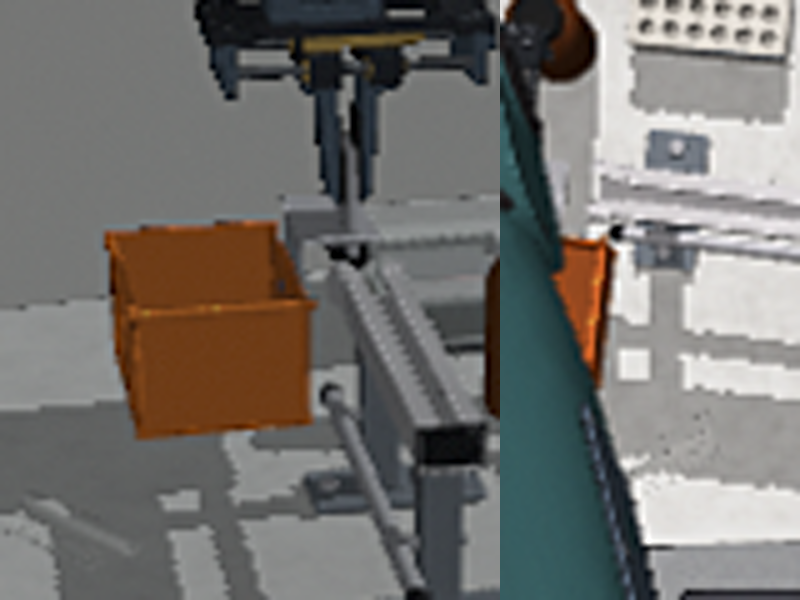

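The foot is just off the open end of the rail at (350,250), and the caddy's near back corner at (315,305) is beside the rod end at (330,393). I check the alignment in numbers.

```bash
python3 - <<'E'
from h import *
np.set_printoptions(precision=4,suppress=True)
S=lambda x,y:np.array([x/5+165-.4,y/5+90-.4])
a,b=.055,.07
L=[(a,-b,0),(-a,-b,0),(-a,b,0),(a,b,0),(-a,-b,-.085),(a,-b,-.085)];U=[S(315,305),S(135,310),S(108,232),S(277,225),S(138,437),S(312,423)]
# prior bias of clicks from the first fit is <1 px; free: x,y,z, rotvec
def res(q):
    X=Ro.from_rotvec(q[3:]).apply(L)+q[:3];return np.r_[(proj("side",X)-U).ravel(),(q[3:]-[0,0,-.133])*20]
s=least_squares(res,[.476,.226,.12,0,0,-.133]);q=s.x
print(q,res(q)[:12].reshape(-1,2))
f=Ro.from_rotvec(q[3:]).apply([(.09,0,.02)])[0]+q[:3];print("foot",f)
m=np.array([.5424,.0358,0]);d=f-m;th=-.1339;print("rail-local",d[0]*np.cos(th)+d[1]*np.sin(th),-d[0]*np.sin(th)+d[1]*np.cos(th))
E
```

```text
[ 0.4807  0.2324  0.1171 -0.0094  0.0233 -0.1307] [[-0.297  -0.6616]
 [ 0.1374  0.2739]
 [ 0.4795 -0.0908]
 [-0.3254 -0.2305]
 [ 0.0361  0.1032]
 [-0.029   0.5928]]
foot [0.5704 0.2209 0.135 ]
rail-local 0.0030638239092882907 0.18714574324725758
```

>>> {"op": "carry_out", "data": {
  "translation": [
    [0,0.001,-0.003],
    [-0.024,0,0],
    [-0.024,0,0],
    [-0.024,0,0],
    [-0.02,0,0],
    [0,0,0]
  ],
  "delta_rot": [
    [0,0,0],
    [0,0,0],
    [0,0,0],
    [0,0,0],
    [0,0,0],
    [0,0,0]
  ],
  "jaw": [-1,-1,-1,-1,-1,-1]
}}

```text
time_s: 6.2
eef_pos: [0.5606, 0.167, 0.166]
ee_rot: [2.366, 2.067, -0.0]
wrist_force: [0.2, -0.1, -2.7]
grip_width: 0.107
gripper_force: 50.0
```

>>> {"op": "carry_out", "data": {
  "translation": [
    [-0.016,0,0.002],
    [-0.016,0,0],
    [-0.016,0,0],
    [-0.016,0,0],
    [-0.016,0,0],
    [0,0,0]
  ],
  "delta_rot": [
    [0,0,0],
    [0,0,0],
    [0,0,0],
    [0,0,0],
    [0,0,0],
    [0,0,0]
  ],
  "jaw": [-1,-1,-1,-1,-1,-1]
}}

```text
time_s: 6.8
eef_pos: [0.5553, 0.1279, 0.1649]
ee_rot: [-2.365, -2.067, 0.0]
wrist_force: [-0.1, -0.1, -2.9]
grip_width: 0.108
gripper_force: 50.0
```

>>> {"op": "carry_out", "data": {
  "translation": [
    [-0.03,0,0],
    [-0.03,0,0],
    [-0.03,0,0],
    [-0.03,0,0],
    [-0.03,0,0],
    [-0.03,0,0],
    [-0.03,0,0],
    [-0.03,0,0]
  ],
  "delta_rot": [
    [0,0,0],
    [0,0,0],
    [0,0,0],
    [0,0,0],
    [0,0,0],
    [0,0,0],
    [0,0,0],
    [0,0,0]
  ],
  "jaw": [-1,-1,-1,-1,-1,-1,-1,-1]
}}

```text
time_s: 7.6
eef_pos: [0.5393, 0.0086, 0.1649]
ee_rot: [2.365, 2.068, -0.0]
wrist_force: [0.2, 0.5, -2.4]
grip_width: 0.109
gripper_force: 50.0
```

>>> {"op": "carry_out", "data": {
  "translation": [
    [-0.016,0,0],
    [-0.016,0,0],
    [-0.012,0,0],
    [-0.01,0,0],
    [-0.006,0,0],
    [0,0,0]
  ],
  "delta_rot": [
    [0,0,0],
    [0,0,0],
    [0,0,0],
    [0,0,0],
    [0,0,0],
    [0,0,0]
  ],
  "jaw": [-1,-1,-1,-1,-1,-1]
}}

```text
time_s: 8.2
eef_pos: [0.5355, -0.0199, 0.1649]
ee_rot: [-2.365, -2.068, 0.0]
wrist_force: [0.4, 1.2, -1.7]
grip_width: 0.102
gripper_force: 50.0
```

>>> {"op": "carry_out", "data": {
  "translation": [
    [-0.012,0,0],
    [-0.012,0,0],
    [-0.01,0,0],
    [-0.006,0,0],
    [-0.004,0,0],
    [0,0,0]
  ],
  "delta_rot": [
    [0,0,0],
    [0,0,0],
    [0,0,0],
    [0,0,0],
    [0,0,0],
    [0,0,0]
  ],
  "jaw": [-1,-1,-1,-1,-1,-1]
}}

```text
time_s: 8.8
eef_pos: [0.5326, -0.0419, 0.1649]
ee_rot: [2.365, 2.068, 0.0]
wrist_force: [0.4, 0.6, -2.2]
grip_width: 0.108
gripper_force: 50.0
```

>>> {"op": "carry_out", "data": {
  "translation": [
    [-0.004,0,0],
    [-0.004,0,0],
    [0,0,0]
  ],
  "delta_rot": [
    [0,0,0],
    [0,0,0],
    [0,0,0]
  ],
  "jaw": [-1,-1,-1]
}}

```text
time_s: 9.1
eef_pos: [0.532, -0.0458, 0.1649]
ee_rot: [2.365, 2.068, -0.0]
wrist_force: [0.5, -0.3, -1.3]
grip_width: 0.106
gripper_force: 50.0
```

Local y is about -82 mm and there is no contact yet, so I keep creeping.

>>> {"op": "carry_out", "data": {
  "translation": [
    [-0.004,0,0],
    [-0.004,0,0],
    [-0.004,0,0],
    [0,0,0]
  ],
  "delta_rot": [
    [0,0,0],
    [0,0,0],
    [0,0,0],
    [0,0,0]
  ],
  "jaw": [-1,-1,-1,-1]
}}

```text
time_s: 9.5
eef_pos: [0.5312, -0.0517, 0.1649]
ee_rot: [-2.365, -2.068, -0.0]
wrist_force: [-0.1, -0.1, -2.8]
grip_width: 0.111
gripper_force: 50.0
```

>>> {"op": "carry_out", "data": {
  "translation": [
    [-0.004,0,0],
    [-0.004,0,0],
    [0,0,0]
  ],
  "delta_rot": [
    [0,0,0],
    [0,0,0],
    [0,0,0]
  ],
  "jaw": [-1,-1,-1]
}}

```text
time_s: 9.8
eef_pos: [0.531, -0.0538, 0.1654]
ee_rot: [-2.365, -2.065, -0.004]
wrist_force: [-0.0, 20.7, 5.5]
grip_width: 0.105
gripper_force: 50.0
```

```bash
python3 - <<'E'
from rig import *
from h import *
import cv2
c=capture("side");t=capture("top")
r=lambda a,x,y,w,h,k:cv2.resize(a[y:y+h,x:x+w,::-1],None,fx=k,fy=k,interpolation=cv2.INTER_CUBIC)
cv2.imwrite("pics/e.png",np.hstack([r(c["pixels"],165,90,100,120,5),r(t["pixels"],205,150,60,120,5)]))
E
```

```text
(no output)
```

View pics/e.png

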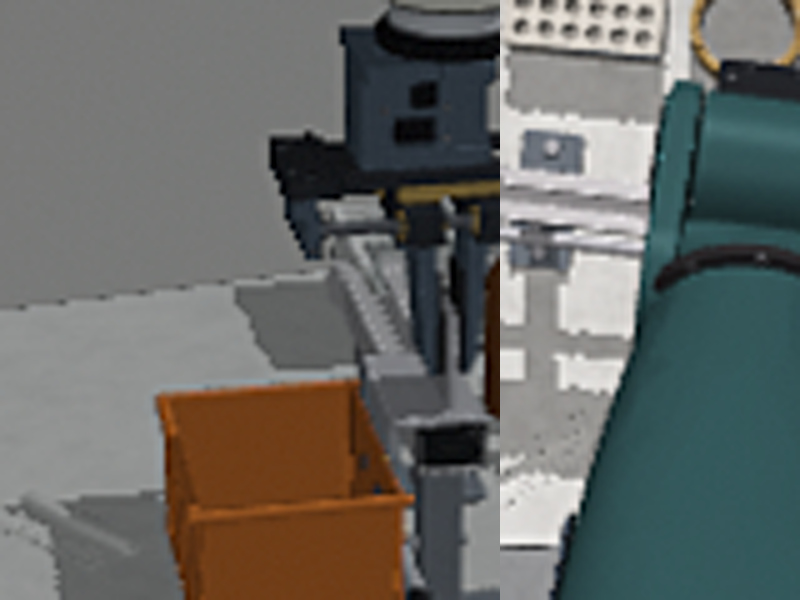

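The foot met the end cap (20 N along the rail), and the picture shows the flange on the rail beside the black cap at (450,440). I lower it onto the rail, let go and rise.

>>> {"op": "carry_out", "data": {
  "translation": [
    [0.002,0,0.003],
    [0,0,0.002],
    [0,0,0],
    [0,0,0],
    [0,0,0],
    [0,0,0],
    [0,0,0],
    [0,0,0]
  ],
  "delta_rot": [
    [0,0,0],
    [0,0,0],
    [0,0,0],
    [0,0,0],
    [0,0,0],
    [0,0,0],
    [0,0,0],
    [0,0,0]
  ],
  "jaw": [-1,-1,-1,1,1,1,1,1]
}}

```text
time_s: 10.7
eef_pos: [0.5308, -0.0546, 0.1624]
ee_rot: [-2.365, -2.068, 0.0]
wrist_force: [0.4, 0.1, 0.2]
grip_width: 0.516
gripper_force: 0.0
```

>>> {"op": "carry_out", "data": {
  "translation": [
    [0,0,0],
    [0,0,0],
    [0,0,-0.04],
    [0,0,-0.08],
    [0,0,-0.08],
    [0,0,-0.08],
    [0,0,-0.08],
    [0,0,-0.04]
  ],
  "delta_rot": [
    [0,0,0],
    [0,0,0],
    [0,0,0],
    [0,0,0],
    [0,0,0],
    [0,0,0],
    [0,0,0],
    [0,0,0]
  ],
  "jaw": [1,1,1,1,1,1,1,1]
}}

```text
time_s: 11.5
eef_pos: [0.5317, -0.0546, 0.3662]
ee_rot: [2.362, 2.066, 0.004]
wrist_force: [0.5, 0.9, 0.5]
grip_width: 1.005
gripper_force: 0.0
```

```bash
python3 - <<'E'
from rig import *
from h import *
import cv2
np.set_printoptions(precision=4,suppress=True)
cen={}
for n in C:
    hsv=cv2.cvtColor(C[n]["pixels"],cv2.COLOR_RGB2HSV);m=cv2.inRange(hsv,(22,150,120),(33,255,255))
    k,l,st,ce=cv2.connectedComponentsWithStats(m);cen[n]=[(ce[i],st[i]) for i in range(1,k) if st[i,4]>40]
    print(n,cen[n])
u={"top":np.array([509,282])*.64,"side":np.array([495,413])*.64}
u={n:min((c for c,_ in cen[n]),key=lambda c:np.linalg.norm(c-u[n])) for n in u}
s=least_squares(lambda X:np.r_[proj("top",[X])[0]-u["top"],proj("side",[X])[0]-u["side"]],[.6,-.3,.05]);print("yellow",s.x,s.fun)
s=observe();p=np.array(s["eef_pos"]);R=Ro.from_rotvec(s["ee_rot"]).as_matrix()
a=place([.4706,-.3598,-.19],[(.04,-.004,.25)])[0];b=a.copy();b[2]=.033
p,R=plan(p,R,a,down(-.19),8);p,R=plan(p,R,b,down(-.19),8);print(a,p)
E
```

```text
side [(array([316.5756, 263.8924]), array([304, 255,  25,  19, 344], dtype=int32))]
top [(array([325.5892, 180.1946]), array([318, 173,  16,  15, 185], dtype=int32))]
yellow [ 0.5909 -0.3361  0.0077] [ 0.0111 -0.0294 -0.0187  0.0028]
T [[-0.079, 0.005, 0.029], [-0.079, 0.005, 0.029], [-0.08, 0.006, 0.029], [-0.079, 0.007, 0.029], [-0.079, 0.007, 0.029], [-0.079, 0.007, 0.029], [-0.079, 0.009, 0.029], [-0.078, 0.008, 0.029]] 
D [[0.0, 0.0, 0.002], [0.0, 0.0, 0.002], [0.0, 0.0, 0.003], [0.001, 0.0, 0.002], [0.0, 0.0, 0.002], [0.0, 0.0, 0.002], [0.0, 0.0, 0.003], [0.0, 0.0, 0.002]]
T [[0.0, 0.0, 0.054], [0.0, 0.0, 0.055], [0.0, 0.0, 0.054], [0.0, 0.0, 0.054], [0.0, 0.0, 0.055], [0.0, 0.0, 0.054], [0.0, 0.0, 0.054], [0.0, 0.0, 0.054]] 
D [[0.0, 0.0, 0.0], [0.0, 0.0, 0.0], [0.0, 0.0, 0.0], [0.0, 0.0, 0.0], [0.0, 0.0, 0.0], [0.0, 0.0, 0.0], [0.0, 0.0, 0.0], [0.0, 0.0, 0.0]]
[ 0.5091 -0.3713  0.25  ] [ 0.5091 -0.3711  0.0332]
```

>>> {"op": "carry_out", "data": {
  "translation": [
    [-0.079,0.005,0.029],
    [-0.079,0.005,0.029],
    [-0.08,0.006,0.029],
    [-0.079,0.007,0.029],
    [-0.079,0.007,0.029],
    [-0.079,0.007,0.029],
    [-0.079,0.009,0.029],
    [-0.078,0.008,0.029]
  ],
  "delta_rot": [
    [0,0,0.002],
    [0,0,0.002],
    [0,0,0.003],
    [0,0,0.002],
    [0,0,0.002],
    [0,0,0.002],
    [0,0,0.003],
    [0,0,0.002]
  ],
  "jaw": [0.1,0.1,0.1,0.1,0.1,0.1,0.1,0.1]
}}

```text
time_s: 12.3
eef_pos: [0.5075, -0.3726, 0.2458]
ee_rot: [2.423, 2.0, -0.0]
wrist_force: [0.6, 0.4, 0.0]
grip_width: 0.551
gripper_force: 0.0
```

>>> {"op": "carry_out", "data": {
  "translation": [
    [0,0,0.06],
    [0,0,0.08],
    [0,0,0.08],
    [0,0,0.06],
    [0,0,0]
  ],
  "delta_rot": [
    [0,0,0],
    [0,0,0],
    [0,0,0],
    [0,0,0],
    [0,0,0]
  ],
  "jaw": [0.1,0.1,0.1,0.1,0.1]
}}

```text
time_s: 12.8
eef_pos: [0.5057, -0.3693, 0.1025]
ee_rot: [-2.417, -1.996, 0.002]
wrist_force: [-0.2, -0.1, 0.5]
grip_width: 0.546
gripper_force: 0.0
```

```bash
python3 - <<'E'
from rig import *
from h import *
import cv2
s=observe();print(s["eef_pos"],Ro.from_rotvec(s["ee_rot"]).as_matrix()[:,1],s["grip_width"],s["joints"])
c=capture("side");t=capture("top");pickle.dump({"side":c,"top":t},open("pics/2.pkl","wb"))
r=lambda a,x,y,w,h,k:cv2.resize(a[y:y+h,x:x+w,::-1],None,fx=k,fy=k,interpolation=cv2.INTER_CUBIC)
D=np.zeros((600,800,3),np.uint8)
a=r(c["pixels"],175,110,100,120,3);D[:360,:300]=a
a=r(c["pixels"],235,200,100,120,5);D[:600,300:800]=a
a=r(t["pixels"],185,155,100,80,3);D[360:600,:300]=a
cv2.imwrite("pics/f.png",D)
E
```

```text
[ 0.50572634 -0.36928836  0.10250974] [ 0.98195353 -0.18903531 -0.0057378 ] 0.5458189738955904 [-6.67924000e-01  4.17062818e-01  1.92448288e+00 -3.24480041e-05
  8.06496067e-01 -4.77710205e-01]
```

View pics/f.png

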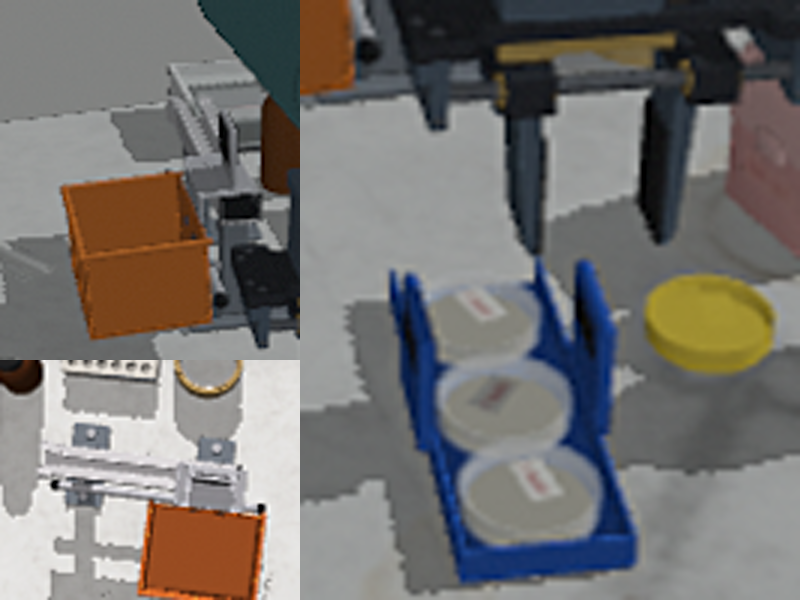

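The caddy hangs level against the end cap with its tab free. The tray's walled end is nearest the side camera (550,560) and its open end points to the rail. The three dishes are the whitish ones inside it, and the yellow dish at (710,320) stays put. The fingers straddle the tray's rear ear (592,340).

>>> {"op": "carry_out", "data": {
  "translation": [
    [0,0.005,0.02],
    [0,0,0.04],
    [0,0,0.04],
    [0,0,0.03],
    [0,0,0.009],
    [0,0,0],
    [0,0,0],
    [0,0,0]
  ],
  "delta_rot": [
    [0,0,0],
    [0,0,0],
    [0,0,0],
    [0,0,0],
    [0,0,0],
    [0,0,0],
    [0,0,0],
    [0,0,0]
  ],
  "jaw": [0.1,0.1,0.1,0.1,0.1,-1,-1,-1],
  "force": 50
}}

```text
time_s: 13.7
eef_pos: [0.5108, -0.3718, 0.0379]
ee_rot: [2.421, 2.0, 0.0]
wrist_force: [0.5, 0.1, 0.2]
grip_width: 0.32
gripper_force: 0.0
```

>>> {"op": "carry_out", "data": {
  "translation": [
    [0,0,0],
    [0,0,0],
    [0,0,0],
    [0,0,0],
    [0,0,0],
    [0,0,0]
  ],
  "delta_rot": [
    [0,0,0],
    [0,0,0],
    [0,0,0],
    [0,0,0],
    [0,0,0],
    [0,0,0]
  ],
  "jaw": [-1,-1,-1,-1,-1,-1]
}}

```text
time_s: 14.3
eef_pos: [0.5104, -0.3714, 0.0373]
ee_rot: [2.422, 2.0, 0.0]
wrist_force: [-2.6, 0.6, 5.4]
grip_width: 0.085
gripper_force: 50.0
```

```bash
cat > pour.py <<'E'
from h import *
q=[.5424,.0358,-.1339]
v=np.array([.04,-.107,.034])  # TCP from lip, tray axes
def pose(y,z,deg,x=-.09):
    W=Ro.from_euler("z",q[2])*Ro.from_euler("x",-deg,degrees=True)
    return place(q,[(x,y-.09,z)])[0]+W.apply(v), (W*Ro.from_euler("z",-q[2])).as_matrix()@down(q[2])
E
python3 - <<'E'
from rig import *
from pour import *
np.set_printoptions(precision=4,suppress=True)
s=observe();p=np.array(s["eef_pos"]);R=Ro.from_rotvec(s["ee_rot"]).as_matrix()
a=p.copy();a[2]=.2
p,R=plan(p,R,a,down(-.19),6)
p,R=plan(p,R,*pose(-.04,.165,0),10);print(p,R)
E
```

```text
T [[0.0, 0.0, -0.054], [0.0, 0.0, -0.054], [0.0, 0.0, -0.055], [0.0, 0.0, -0.054], [0.0, 0.0, -0.054], [0.0, 0.0, -0.054]] 
D [[0.0, 0.0, 0.0], [0.0, 0.0, 0.0], [0.0, 0.0, 0.0], [0.0, 0.0, 0.0], [0.0, 0.0, 0.0], [0.0, 0.0, 0.0]]
T [[0.033, -0.016, 0.0], [0.034, -0.017, 0.0], [0.033, -0.016, 0.0], [0.034, -0.016, 0.001], [0.033, -0.015, 0.0], [0.034, -0.016, 0.0], [0.034, -0.015, 0.0], [0.034, -0.015, 0.0]] 
D [[0.0, 0.0, -0.002], [0.0, 0.0, -0.002], [0.0, 0.0, -0.001], [0.0, 0.0, -0.002], [0.0, 0.0, -0.002], [0.0, 0.0, -0.002], [0.0, 0.0, -0.002], [0.0, 0.0, -0.001]]
T [[0.034, -0.015, 0.0], [0.034, -0.015, 0.001]] 
D [[0.0, 0.0, -0.002], [0.0, 0.0, -0.002]]
[ 0.461  -0.1923  0.1988] [[ 0.1333  0.9911  0.    ]
 [ 0.9911 -0.1333  0.    ]
 [ 0.      0.     -1.    ]]
```

>>> {"op": "carry_out", "data": {
  "translation": [
    [0,0,-0.02],
    [0,0,-0.05],
    [0,0,-0.07],
    [0,0,-0.08],
    [0,0,-0.07],
    [0,0,-0.035]
  ],
  "delta_rot": [
    [0,0,0],
    [0,0,0],
    [0,0,0],
    [0,0,0],
    [0,0,0],
    [0,0,0]
  ],
  "jaw": [-1,-1,-1,-1,-1,-1]
}}

```text
time_s: 14.9
eef_pos: [0.5111, -0.372, 0.203]
ee_rot: [2.419, 1.998, 0.001]
wrist_force: [0.6, -0.0, -4.2]
grip_width: 0.087
gripper_force: 50.0
```

>>> {"op": "carry_out", "data": {
  "translation": [
    [0.017,-0.008,0],
    [0.034,-0.017,0],
    [0.033,-0.016,0],
    [0.034,-0.016,0.001],
    [0.033,-0.015,0],
    [0.034,-0.016,0],
    [0.034,-0.015,0],
    [0.034,-0.015,0]
  ],
  "delta_rot": [
    [0,0,-0.002],
    [0,0,-0.002],
    [0,0,-0.001],
    [0,0,-0.002],
    [0,0,-0.002],
    [0,0,-0.002],
    [0,0,-0.002],
    [0,0,-0.001]
  ],
  "jaw": [-1,-1,-1,-1,-1,-1,-1,-1]
}}

```text
time_s: 15.7
eef_pos: [0.473, -0.2352, 0.1989]
ee_rot: [2.377, 2.054, 0.0]
wrist_force: [-0.6, -0.3, -3.3]
grip_width: 0.084
gripper_force: 50.0
```

>>> {"op": "carry_out", "data": {
  "translation": [
    [0.034,-0.015,0],
    [0.034,-0.015,0.001],
    [0.016,-0.008,0],
    [0,0,0],
    [0,0,0]
  ],
  "delta_rot": [
    [0,0,-0.002],
    [0,0,-0.002],
    [0,0,0],
    [0,0,0],
    [0,0,0]
  ],
  "jaw": [-1,-1,-1,-1,-1]
}}

```text
time_s: 16.2
eef_pos: [0.4608, -0.1926, 0.1987]
ee_rot: [2.364, 2.068, 0.0]
wrist_force: [0.2, -0.5, -2.7]
grip_width: 0.08
gripper_force: 50.0
```

```bash
python3 - <<'E'
from rig import *
from pour import *
import cv2
np.set_printoptions(precision=4,suppress=True)
s=observe();p=np.array(s["eef_pos"]);R=Ro.from_rotvec(s["ee_rot"]).as_matrix();print(p,R,s["joints"],s["grip_width"])
p,R=plan(p,R,*pose(-.04,.14,12),4)
p,R=plan(p,R,*pose(-.04,.13,22),4)
c=capture("side");t=capture("top")
r=lambda a,x,y,w,h,k:cv2.resize(a[y:y+h,x:x+w,::-1],None,fx=k,fy=k,interpolation=cv2.INTER_CUBIC)
D=np.zeros((600,800,3),np.uint8);D[:600,:500]=r(c["pixels"],180,110,125,150,4);D[:400,500:]=r(t["pixels"],220,165,75,100,4)
cv2.imwrite("pics/g.png",D)
E
```

```text
[ 0.4608 -0.1926  0.1987] [[ 0.1329  0.9911  0.0005]
 [ 0.9911 -0.1329 -0.0004]
 [-0.0003  0.0006 -1.    ]] [-0.4426  0.0802  2.1434 -0.0001  0.9174 -0.3092] 0.07978960229867392
T [[0.005, 0.0, 0.002], [0.005, 0.0, 0.001], [0.005, 0.001, 0.001], [0.005, 0.0, 0.001]] 
D [[0.0, -0.017, 0.0], [0.0, -0.016, 0.0], [0.0, -0.017, 0.0], [0.0, -0.017, 0.0]]
T [[0.005, 0.0, -0.004], [0.004, 0.0, -0.005], [0.005, 0.0, -0.004], [0.004, 0.0, -0.005]] 
D [[0.0, -0.014, 0.0], [0.0, -0.014, 0.0], [0.0, -0.013, 0.0], [0.0, -0.014, 0.0]]
```

View pics/g.png

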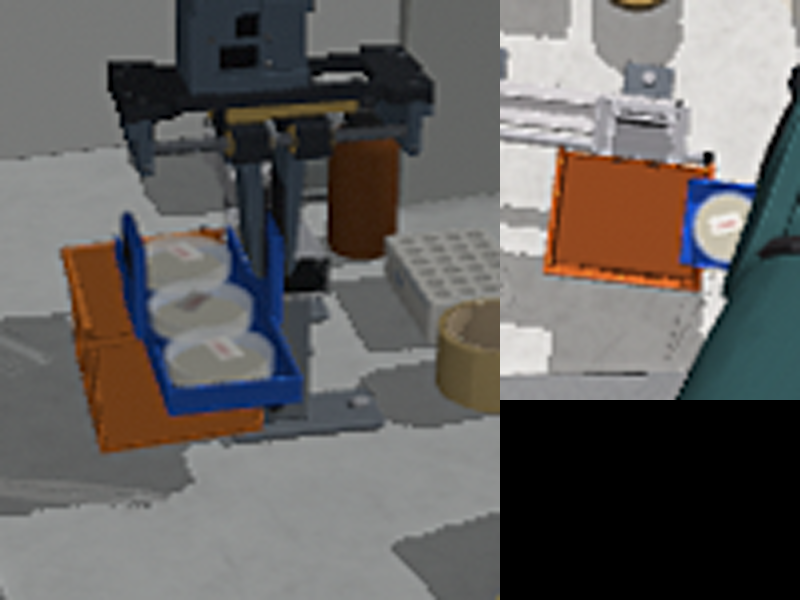

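The tray's lip is over the caddy (lip at (690,225) against the rim edge at about (710,228)) and centred across it, with all three dishes still in place. I tilt in stages.

>>> {"op": "carry_out", "data": {
  "translation": [
    [0.007,0,0.002],
    [0.007,0,0.001],
    [0.006,0,0.001],
    [0.006,0,0.001],
    [0.005,0,-0.004],
    [0.004,0,-0.005],
    [0.005,0,-0.004],
    [0.004,0,-0.005]
  ],
  "delta_rot": [
    [0,-0.017,0],
    [0,-0.016,0],
    [0,-0.017,0],
    [0,-0.017,0],
    [0,-0.014,0],
    [0,-0.014,0],
    [0,-0.013,0],
    [0,-0.014,0]
  ],
  "jaw": [-1,-1,-1,-1,-1,-1,-1,-1]
}}

```text
time_s: 17.1
eef_pos: [0.464, -0.1691, 0.2013]
ee_rot: [2.152, 1.881, -0.419]
wrist_force: [0.4, -0.2, -3.4]
grip_width: 0.086
gripper_force: 50.0
```

```bash
python3 - <<'E'
from rig import *
from pour import *
np.set_printoptions(precision=4,suppress=True)
s=observe();p=np.array(s["eef_pos"]);R=Ro.from_rotvec(s["ee_rot"]).as_matrix();print(p,R[:,2],s["joints"],pose(-.035,.13,22)[0])
p,R=plan(p,R,*pose(-.035,.125,50),8)
E
```

```text
[ 0.464  -0.1691  0.2013] [-0.05   -0.3721 -0.9269] [-0.1921  0.078   2.184  -0.4915  0.9176  0.2523] [ 0.4646 -0.1671  0.2016]
T [[0.008, 0.0, -0.011], [0.007, 0.0, -0.011], [0.007, 0.0, -0.011], [0.006, 0.0, -0.012], [0.005, 0.0, -0.013], [0.005, 0.001, -0.012], [0.003, 0.0, -0.013], [0.003, 0.0, -0.013]] 
D [[0.0, -0.019, 0.0], [0.0, -0.02, 0.0], [0.0, -0.019, 0.0], [0.0, -0.02, 0.0], [0.0, -0.019, 0.0], [0.0, -0.019, 0.0], [0.0, -0.02, 0.0], [0.0, -0.019, 0.0]]
```

>>> {"op": "carry_out", "data": {
  "translation": [
    [0.008,0,-0.011],
    [0.007,0,-0.011],
    [0.007,0,-0.011],
    [0.006,0,-0.012],
    [0.005,0,-0.013],
    [0.003,0,-0.006],
    [0,0,0],
    [0,0,0]
  ],
  "delta_rot": [
    [0,-0.019,0],
    [0,-0.02,0],
    [0,-0.019,0],
    [0,-0.02,0],
    [0,-0.019,0],
    [0,-0.01,0],
    [0,0,0],
    [0,0,0]
  ],
  "jaw": [-1,-1,-1,-1,-1,-1,-1,-1]
}}

```text
time_s: 17.9
eef_pos: [0.468, -0.1375, 0.2198]
ee_rot: [1.938, 1.695, -0.727]
wrist_force: [-0.5, -1.1, -2.3]
grip_width: 0.085
gripper_force: 50.0
```

```bash
python3 - <<'E'
from rig import *
from pour import *
import cv2
np.set_printoptions(precision=4,suppress=True)
s=observe();p=np.array(s["eef_pos"]);R=Ro.from_rotvec(s["ee_rot"]).as_matrix();print(p,np.degrees(np.arccos(-R[2,2])),s["joints"],s["wrist_force"],pose(-.035,.125,41)[0])
p,R=plan(p,R,*pose(-.035,.125,49),4)
c=capture("side");t=capture("top")
r=lambda a,x,y,w,h,k:cv2.resize(a[y:y+h,x:x+w,::-1],None,fx=k,fy=k,interpolation=cv2.INTER_CUBIC)
D=np.zeros((600,800,3),np.uint8);D[:600,:500]=r(c["pixels"],180,110,125,150,4);D[:400,500:]=r(t["pixels"],220,165,75,100,4)
cv2.imwrite("pics/i.png",D)
E
```

```text
[ 0.468  -0.1375  0.2198] 41.14101583095792 [ 0.0293  0.1422  2.1767 -0.8046  1.122   0.6385] [-0.5198 -1.0763 -2.3447] [ 0.4684 -0.1393  0.2209]
T [[0.002, 0.0, -0.007], [0.001, 0.001, -0.007], [0.002, 0.0, -0.008], [0.001, 0.0, -0.007]] 
D [[0.0, -0.011, 0.0], [0.0, -0.011, 0.0], [0.0, -0.011, 0.0], [0.0, -0.011, 0.0]]
```

View pics/i.png

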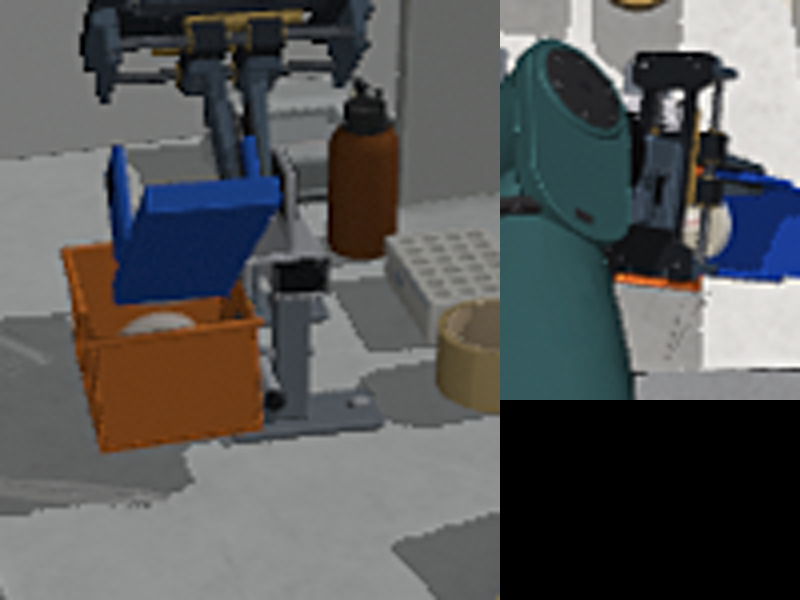

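A dish is already in the caddy at (157,325) and at least one more is still sliding on the tray at (710,235). I tilt a little more and wait.

>>> {"op": "carry_out", "data": {
  "translation": [
    [0.002,0,-0.007],
    [0.001,0,-0.007],
    [0.002,0,-0.008],
    [0.001,0,-0.007],
    [0,0,0],
    [0,0,0],
    [0,0,0],
    [0,0,0]
  ],
  "delta_rot": [
    [0,-0.011,0],
    [0,-0.011,0],
    [0,-0.011,0],
    [0,-0.011,0],
    [0,0,0],
    [0,0,0],
    [0,0,0],
    [0,0,0]
  ],
  "jaw": [-1,-1,-1,-1,-1,-1,-1,-1]
}}

```text
time_s: 18.8
eef_pos: [0.4695, -0.1254, 0.2284]
ee_rot: [1.842, 1.61, -0.842]
wrist_force: [1.1, -0.1, -2.2]
grip_width: 0.081
gripper_force: 50.0
```

```bash
cat > st.py <<'E'
from rig import *
from pour import *
import cv2
np.set_printoptions(precision=4,suppress=True)
s=observe();p=np.array(s["eef_pos"]);R=Ro.from_rotvec(s["ee_rot"]).as_matrix();print(s["time_s"],p,np.degrees(np.arccos(-R[2,2])),s["joints"],s["wrist_force"],s["wrist_torque"])
P={n:capture(n) for n in("side","top")};pickle.dump(P,open("pics/last.pkl","wb"))
E
cat st.py - <<'E' > /tmp/x.py
p,R=plan(p,R,*pose(-.04,.145,40),4)
def dishpix(im):
    h=cv2.cvtColor(im,cv2.COLOR_RGB2HSV).astype(int);return h
# dish-like (beige, low saturation, bright) blobs near the tray/caddy
base=C["top"]["pixels"];x,y=int(90/5+300),int(85/5+190);print("dish colour",base[y+2,x+4],"bench",base[200,380])
for n,(x0,y0,w,h) in {"side":(185,120,90,110),"top":(220,165,90,90)}.items():
    im=P[n]["pixels"][y0:y0+h,x0:x0+w];
    m=((np.abs(im.astype(int)-base[y+2,x+4].astype(int)).max(2)<22)).astype(np.uint8)
    k,l,st,ce=cv2.connectedComponentsWithStats(m)
    print(n,[(ce[i]+[x0,y0],st[i,4]) for i in range(1,k) if st[i,4]>8])
E
python3 /tmp/x.py
```

```text
18.8 [ 0.4695 -0.1254  0.2284] 49.12097783348614 [ 0.1055  0.1874  2.1656 -0.8936  1.2301  0.7509] [ 1.0665 -0.0991 -2.2461] [ 0.8307 -0.1488 -0.0372]
T [[-0.011, 0.0, 0.004], [-0.011, 0.001, 0.004], [-0.012, 0.0, 0.003], [-0.011, 0.0, 0.003]] 
D [[0.0, 0.013, 0.0], [0.0, 0.012, 0.0], [0.0, 0.013, 0.0], [0.0, 0.013, 0.0]]
dish colour [187 181 163] bench [210 208 206]
side []
top [(array([301., 194.]), np.int32(9)), (array([240.3158, 222.1579]), np.int32(19)), (array([259.7778, 222.6667]), np.int32(9))]
```

```bash
cat st.py - <<'E' > /tmp/x.py
p,R=plan(p,R,*pose(-.04,.19,49),4)
p,R=plan(p,R,*pose(-.12,.20,0),12)
p,R=plan(p,R,np.array([.51,-.371,.20]),down(-.19),8)
E
python3 /tmp/x.py
```

```text
18.9 [ 0.4695 -0.1254  0.2284] 49.12599040023054 [ 0.1055  0.1873  2.1656 -0.8937  1.2301  0.751 ] [ 0.0118  0.0978 -3.4973] [ 0.7494 -0.2251 -0.0446]
T [[-0.026, 0.0, -0.019], [-0.026, 0.001, -0.019], [-0.026, 0.0, -0.02], [-0.026, 0.0, -0.019]] 
D [[0.0, 0.0, 0.0], [0.0, 0.0, 0.0], [0.0, 0.001, 0.0], [0.0, 0.0, 0.0]]
T [[-0.008, 0.0, 0.024], [-0.01, 0.0, 0.024], [-0.012, 0.0, 0.023], [-0.013, 0.0, 0.022], [-0.015, 0.0, 0.021], [-0.016, 0.0, 0.02], [-0.017, 0.0, 0.019], [-0.019, 0.0, 0.017]] 
D [[0.0, 0.023, 0.0], [0.0, 0.022, 0.0], [0.0, 0.023, 0.0], [0.0, 0.023, 0.0], [0.0, 0.022, 0.0], [0.0, 0.023, 0.0], [0.0, 0.023, 0.0], [0.0, 0.022, 0.0]]
T [[-0.02, 0.0, 0.017], [-0.021, 0.0, 0.014], [-0.023, 0.0, 0.013], [-0.023, 0.0, 0.012]] 
D [[0.0, 0.023, 0.0], [0.0, 0.023, 0.0], [0.0, 0.022, 0.0], [0.0, 0.023, 0.0]]
T [[-0.023, 0.018, 0.008], [-0.022, 0.018, 0.009], [-0.022, 0.019, 0.008], [-0.023, 0.018, 0.009], [-0.022, 0.019, 0.008], [-0.022, 0.019, 0.009], [-0.021, 0.019, 0.008], [-0.022, 0.019, 0.009]] 
D [[0.0, 0.0, 0.002], [0.0, 0.0, 0.002], [0.0, 0.0, 0.003], [0.0, 0.0, 0.002], [0.0, 0.0, 0.002], [0.0, 0.0, 0.002], [0.0, 0.0, 0.003], [0.0, 0.0, 0.002]]
```

>>> {"op": "carry_out", "data": {
  "translation": [
    [-0.026,0,-0.019],
    [-0.026,0,-0.019],
    [-0.026,0,-0.02],
    [-0.026,0,-0.019]
  ],
  "delta_rot": [
    [0,0,0],
    [0,0,0],
    [0,0,0],
    [0,0,0]
  ],
  "jaw": [-1,-1,-1,-1]
}}

```text
time_s: 19.4
eef_pos: [0.469, -0.1302, 0.2949]
ee_rot: [1.842, 1.61, -0.84]
wrist_force: [-0.3, 0.2, -2.3]
grip_width: 0.083
gripper_force: 50.0
```

>>> {"op": "carry_out", "data": {
  "translation": [
    [-0.008,0,0.024],
    [-0.01,0,0.024],
    [-0.012,0,0.023],
    [-0.013,0,0.022],
    [-0.015,0,0.021],
    [-0.016,0,0.02],
    [-0.017,0,0.019],
    [-0.019,0,0.017]
  ],
  "delta_rot": [
    [0,0.023,0],
    [0,0.022,0],
    [0,0.023,0],
    [0,0.023,0],
    [0,0.022,0],
    [0,0.023,0],
    [0,0.023,0],
    [0,0.022,0]
  ],
  "jaw": [-1,-1,-1,-1,-1,-1,-1,-1]
}}

```text
time_s: 20.2
eef_pos: [0.4563, -0.2249, 0.2554]
ee_rot: [2.208, 1.933, -0.317]
wrist_force: [1.1, 0.3, -2.1]
grip_width: 0.085
gripper_force: 50.0
```

>>> {"op": "carry_out", "data": {
  "translation": [
    [-0.02,0,0.017],
    [-0.021,0,0.014],
    [-0.023,0,0.013],
    [-0.023,0,0.012],
    [0,0,0]
  ],
  "delta_rot": [
    [0,0.023,0],
    [0,0.023,0],
    [0,0.022,0],
    [0,0.023,0],
    [0,0,0]
  ],
  "jaw": [-1,-1,-1,-1,-1]
}}

```text
time_s: 20.7
eef_pos: [0.4495, -0.2737, 0.235]
ee_rot: [2.365, 2.066, -0.001]
wrist_force: [-0.1, -1.1, -2.3]
grip_width: 0.084
gripper_force: 50.0
```

```bash
cat st.py - <<'E' > /tmp/x.py
# project caddy floor region (top) and tray floor region (side); report colour classes there
def region(n,X):
    m=np.zeros((384,512),np.uint8);cv2.fillConvexPoly(m,np.round(proj(n,X)).astype(np.int32),1);im=P[n]["pixels"][m>0]
    hsv=cv2.cvtColor(im[None],cv2.COLOR_RGB2HSV)[0];o=((hsv[:,0]<16)&(hsv[:,1]>130)).mean();b=((hsv[:,0]>100)&(hsv[:,0]<130)&(hsv[:,1]>120)).mean();g=((hsv[:,1]<90)&(hsv[:,2]>80)).mean()
    return len(im),"orange %.2f blue %.2f pale %.2f"%(o,b,g)
print("caddy top",region("top",place(q,[(-.09+i*.05,-.09+j*.065,.036) for i,j in((1,1),(1,-1),(-1,-1),(-1,1))])))
# tray floor from the TCP pose: tray axes = tool(y,x,-z)
L=np.array([(x,y,-.034) for x,y in((.03,.09),(.03,-.09),(-.03,-.09),(-.03,.09))])+[-.04,.004,0]
A=np.c_[R[:,1],R[:,0],-R[:,2]];X=p+L@A.T
print("tray side",region("side",X))
B=P["side"]["pixels"]
im=B[120:240,180:290];print("side dish-coloured",((im[...,0]>95)&(np.ptp(im.astype(int),axis=2)<40)).mean())
p,R=plan(p,R,np.array([.51,-.371,.20]),down(-.19),8);plan(p,R,np.array([.51,-.371,.045]),down(-.19),6)
E
python3 /tmp/x.py
```

```text
20.7 [ 0.4495 -0.2737  0.235 ] 0.10991741599659247 [-0.5906  0.0752  2.0713 -0.0016  0.9936 -0.455 ] [-0.1334 -1.1464 -2.257 ] [-0.0842 -0.0099  0.0399]
caddy top (912, 'orange 0.52 blue 0.00 pale 0.45')
tray side (1071, 'orange 0.00 blue 1.00 pale 0.00')
side dish-coloured 0.47659090909090907
T [[-0.022, 0.018, 0.009], [-0.022, 0.019, 0.009], [-0.022, 0.018, 0.008], [-0.021, 0.019, 0.009], [-0.022, 0.019, 0.009], [-0.021, 0.019, 0.009], [-0.022, 0.019, 0.009], [-0.021, 0.019, 0.008]] 
D [[0.0, 0.0, 0.002], [0.0, 0.0, 0.002], [0.0, 0.0, 0.003], [0.0, 0.0, 0.002], [0.0, 0.0, 0.002], [0.0, 0.0, 0.002], [0.0, 0.0, 0.002], [0.0, 0.001, 0.003]]
T [[0.0, 0.0, 0.052], [0.0, 0.0, 0.051], [0.0, 0.0, 0.052], [0.0, 0.0, 0.052], [0.0, 0.0, 0.052], [0.0, 0.0, 0.051]] 
D [[0.0, 0.0, 0.0], [0.0, 0.0, 0.0], [0.0, 0.0, 0.0], [0.0, 0.0, 0.0], [0.0, 0.0, 0.0], [0.0, 0.0, 0.0]]
```

The tray is empty (its floor is all blue) and the pale dishes are in the caddy. I bring the tray back to its spot.

>>> {"op": "carry_out", "data": {
  "translation": [
    [-0.022,0.018,0.009],
    [-0.022,0.019,0.009],
    [-0.022,0.018,0.008],
    [-0.021,0.019,0.009],
    [-0.022,0.019,0.009],
    [-0.021,0.019,0.009],
    [-0.022,0.019,0.009],
    [-0.021,0.019,0.008]
  ],
  "delta_rot": [
    [0,0,0.002],
    [0,0,0.002],
    [0,0,0.003],
    [0,0,0.002],
    [0,0,0.002],
    [0,0,0.002],
    [0,0,0.002],
    [0,0,0.003]
  ],
  "jaw": [-1,-1,-1,-1,-1,-1,-1,-1]
}}

```text
time_s: 21.6
eef_pos: [0.5109, -0.3702, 0.199]
ee_rot: [2.421, 1.999, -0.004]
wrist_force: [-0.1, -0.2, -2.0]
grip_width: 0.084
gripper_force: 50.0
```

>>> {"op": "carry_out", "data": {
  "translation": [
    [0,0,0.052],
    [0,0,0.052],
    [0,0,0.052],
    [0,0,0.052],
    [0,0,0.052],
    [0,0,0.046],
    [0,0,0.006],
    [0,0,0]
  ],
  "delta_rot": [
    [0,0,0],
    [0,0,0],
    [0,0,0],
    [0,0,0],
    [0,0,0],
    [0,0,0],
    [0,0,0],
    [0,0,0]
  ],
  "jaw": [-1,-1,-1,-1,-1,-1,-1,-1]
}}

```text
time_s: 22.4
eef_pos: [0.5103, -0.3698, 0.0432]
ee_rot: [2.422, 1.999, -0.004]
wrist_force: [0.2, -0.5, -2.2]
grip_width: 0.087
gripper_force: 50.0
```

>>> {"op": "carry_out", "data": {
  "translation": [
    [0,0,0.005],
    [0,0,0.004],
    [0,0,0.003],
    [0,0,0]
  ],
  "delta_rot": [
    [0,0,0],
    [0,0,0],
    [0,0,0],
    [0,0,0]
  ],
  "jaw": [-1,-1,-1,-1]
}}

```text
time_s: 22.8
eef_pos: [0.5104, -0.3697, 0.0378]
ee_rot: [2.42, 1.999, -0.004]
wrist_force: [1.0, 0.9, -2.3]
grip_width: 0.084
gripper_force: 50.0
```

Next I lower it the last 1 mm, open gently to 50 mm and rise. A check of the scene follows.

>>> {"op": "carry_out", "data": {
  "translation": [
    [0,0,0.002],
    [0,0,0],
    [0,0,0],
    [0,0,0],
    [0,0,0],
    [0,0,0],
    [0,0,0],
    [0,0,0]
  ],
  "delta_rot": [
    [0,0,0],
    [0,0,0],
    [0,0,0],
    [0,0,0],
    [0,0,0],
    [0,0,0],
    [0,0,0],
    [0,0,0]
  ],
  "jaw": [-1,-1,0,0,0,0,0,0]
}}

```text
time_s: 23.6
eef_pos: [0.5103, -0.3696, 0.0365]
ee_rot: [2.421, 1.999, -0.004]
wrist_force: [0.1, 0.7, -0.3]
grip_width: 0.497
gripper_force: 0.0
```

>>> {"op": "carry_out", "data": {
  "translation": [
    [0,0,-0.03],
    [0,0,-0.06],
    [0,0,-0.08],
    [0,0,-0.08],
    [0,0,-0.08],
    [0,0,-0.05],
    [0,0,0]
  ],
  "delta_rot": [
    [0,0,0],
    [0,0,0],
    [0,0,0],
    [0,0,0],
    [0,0,0],
    [0,0,0],
    [0,0,0]
  ],
  "jaw": [0,0,0,0,0,0,0]
}}

```text
time_s: 24.3
eef_pos: [0.5119, -0.3702, 0.2318]
ee_rot: [2.415, 1.995, -0.001]
wrist_force: [0.2, 0.1, -0.7]
grip_width: 0.496
gripper_force: 0.0
```

```bash
cat st.py - <<'E' > /tmp/x.py
O={"b":lambda h:(h[...,0]>100)&(h[...,0]<130)&(h[...,1]>150),"o":lambda h:(h[...,0]<13)&(h[...,1]>170)}
for n,(x0,y0,w,h) in {"side":(235,240,70,90)}.items():
    for nm,I in(("start",C[n]["pixels"]),("now",P[n]["pixels"])):
        m=O["b"](cv2.cvtColor(I[y0:y0+h,x0:x0+w],cv2.COLOR_RGB2HSV));v=np.argwhere(m);print(n,nm,"blue",m.sum(),v.min(0),v.max(0))
im=P["top"]["pixels"];r=cv2.cvtColor(im,cv2.COLOR_RGB2HSV)
m=np.zeros((384,512),np.uint8);cv2.fillConvexPoly(m,np.round(proj("top",place(q,[(-.09+i*.052,-.09+j*.067,.12) for i,j in((1,1),(1,-1),(-1,-1),(-1,1))]))).astype(np.int32),1)
pm=((m>0)&(r[...,1]<110)&(r[...,2]>80)).astype(np.uint8)
ys,xs=np.where(m);print("mouth box",xs.min(),xs.max(),ys.min(),ys.max(),"pale",pm.sum())
sub=pm[ys.min():ys.max()+1,xs.min():xs.max()+1];print("\n".join("".join(".#"[v] for v in row) for row in sub))
# rim pose of hung caddy (orange bbox top view) vs model
Q=proj("top",place(q,[(-.09+i*.055,-.09+j*.07,.12) for i,j in((1,1),(1,-1),(-1,-1),(-1,1))]));print("model",Q.round(1).tolist())
mo=O["o"](r).astype(np.uint8);mo[:, :200]=0;c,_=cv2.findContours(mo,cv2.RETR_EXTERNAL,cv2.CHAIN_APPROX_NONE);c=max(c,key=cv2.contourArea);print("seen",cv2.boxPoints(cv2.minAreaRect(c)).round(1).tolist())
# bench change outside the known objects
d=np.abs(P["side"]["pixels"].astype(int)-C["side"]["pixels"]).max(2)>40;k,l,st,ce=cv2.connectedComponentsWithStats(d.astype(np.uint8));print([(ce[i].round().tolist(),int(st[i,4])) for i in range(1,k) if st[i,4]>60])
E
python3 /tmp/x.py
```

```text
24.3 [ 0.5119 -0.3702  0.2318] 0.5038379640247158 [-0.6618  0.2496  1.8718 -0.0032  1.0118 -0.4701] [ 0.205   0.1054 -0.7096] [-0.0735  0.1121 -0.0368]
side start blue 904 [12 18] [75 66]
side now blue 2186 [12 17] [75 67]
mouth box 233 273 203 235 pale 456
.........................................
.........................................
..........................#..............
.................................###.....
.........................................
........................................#
........................................#
........................................#
........................................#
.......########..........................
.....###########..........#####..........
....#############.......#########........
...###############.....###########.......
...################...#############....#.
..#################..###############...#.
..#################..###############...#.
..#################..###############...#.
..#################..################..#.
.##################..################..#.
.##################..################....
..
[... 288 characters left out ...]
#..
......................................#..
.........................................
.........................................
.....................................#...
.....................................#...
.....................................#...
model [[236.0, 201.8], [274.0, 206.0], [270.8, 236.0], [232.5, 231.8]]
seen [[230.60000610351562, 232.5], [234.3000030517578, 201.5], [273.1000061035156, 206.10000610351562], [269.3999938964844, 237.1999969482422]]
[([82.0, 55.0], 6231), ([269.0, 43.0], 8114), ([305.0, 145.0], 3296), ([277.0, 122.0], 142), ([201.0, 178.0], 4128), ([75.0, 151.0], 413), ([260.0, 141.0], 131), ([250.0, 156.0], 63), ([171.0, 222.0], 79), ([276.0, 284.0], 1268)]
```

Two dishes show side by side from above, so the third may be stacked under or over one of them. I check this in numbers from the side view and in a top-view difference.

```bash
cat > /tmp/y.py <<'E'
from pour import *
import cv2
P=pickle.load(open("pics/last.pkl","rb"));np.set_printoptions(precision=3,suppress=True)
I=P["side"]["pixels"];h=cv2.cvtColor(I,cv2.COLOR_RGB2HSV)
Q=proj("side",place(q,[(-.09+i*.055,-.09+j*.07,.12) for i,j in((1,1),(1,-1),(-1,-1),(-1,1))]));print("rim side",Q.round(1).tolist())
x0,x1,y0,y1=int(Q[:,0].min())-1,int(Q[:,0].max())+3,int(Q[:,1].min())-1,int(Q[:,1].max())+3
print(x0,y0);print("\n".join("".join("o" if (a[0]<16 and a[1]>130) else ("#" if a[2]>90 and a[1]<110 else "-") for a in row[x0:x1]) for row in h[y0:y1]))
for c in((242.5,219.5),(261.5,220.5)):
  for z in(.05,.065):
    X=least_squares(lambda v:proj("top",[(v[0],v[1],z)])[0]-c,[.45,-.04]).x;print(c,z,X,"side",proj("side",[(*X,z)])[0].round(1))
d=np.abs(P["top"]["pixels"].astype(int)-C["top"]["pixels"]).max(2)>40;k,l,st,ce=cv2.connectedComponentsWithStats(d.astype(np.uint8));print([(st[i].tolist()) for i in range(1,k) if st[i,4]>60])
print("side 171,222",C["side"]["pixels"][222,168:175].mean(0),I[222,168:175].mean(0))
t=cv2.cvtColor(P["top"]["pixels"],cv2.COLOR_RGB2GRAY)[208:232,232:274];print("\n".join(" ".join("%3d"%v for v in r[::1]) for r in t[::2]))
E
python3 /tmp/y.py
```

```text
rim side [[234.9, 167.3], [245.3, 189.5], [203.2, 193.4], [196.3, 170.4]]
195 166
#################################################-#--
###################################oo-##---#---------
#############################---ooooooooo#-----------
#####################---oooooooooooooooo##---#-------
#############---oooooooooooooooooooooooo-----#---##--
#####---ooooooooooooooooooooooooooooooooo#---#-------
#oooooooooooooooooooooooooooooooooooooooo##----------
-ooooooooooooooooooooooooooooooooooooooooo----------#
#ooooooooooooooooooooooooooooooooooooooooo----#######
#oooooooooooooooooooooooooooooooooooooooooo---#######
#oooooooooooooooooooooooooooooooooooooooooo---##-#---
##oooooooooooooooooooooooooooooooooooooooooo--##-----
##oooooooooooooooooooooooooooooooooooooooooo--##--#--
##ooooooooooooooooooooooooooooooooooooooooooo-##-###-
##ooooooooooooooooooooooooooooooooooooooooooo-##-###-
###oooooooooooooooooooooooooooooooooooooooooo-##-####
###oooooooooooooooooooooooooooooooooooooo--ooo-#--###
###oooooooooooooooooooooooooooooooooooooo--ooo##--##-
###ooooooooooooooooooooooooooooooooooooooo-ooo
[... 2434 characters left out ...]
 205 195 102  65 154 199 228
124  58  67 127 199 219 227 213 197 196 198 197 193 194 200 201 207 208 169  94  85  95 156 213 202 199 199 198 199 199 198 199 198 199 202 208 173  45  83 126 154 233
110  46  85  93 121 172 194 221 233 227 219 218 214 221 210 189 156  93  87  92  93  89  96 141 190 206 203 200 199 199 200 199 203 206 200 161  82  46 102 175 238 230
109  50  99  95  92  87  88 103 120 138 118  93 106  76  83  87  91  93  94  93  95  94  93  89  88 115 166 196 196 197 194 188 172 114  82  86  64  88 157 171 233 199
 73  37  76  83  86  95  95  93  84  86  87  90  92  95  96  96  97  96  96  95  95  95  95  95  94  93  92  89  87  88  88  89  92  93  95  88  51  76 141 182 222 157
```

```bash
cat > /tmp/z.py <<'E'
from pour import *
import cv2
P=pickle.load(open("pics/last.pkl","rb"));np.set_printoptions(precision=2,suppress=True)
h={n:cv2.cvtColor(P[n]["pixels"],cv2.COLOR_RGB2HSV) for n in P}
pale={n:(h[n][...,1]<110)&(h[n][...,2]>90) for n in h}
a=np.linspace(0,2*np.pi,73);K=np.c_[np.cos(a),np.sin(a)]
def disc(n,c,z,r=.031):return proj(n,np.c_[c[0]+r*K[:,0],c[1]+r*K[:,1],np.full(73,z)])
for nm,(x0,x1) in {"left":(233,252.5),"right":(253,270.5)}.items():
    m=pale["top"].copy();m[:211]=0;m[230:]=0;m[:,:int(x0)]=0;m[:,int(x1)+1:]=0
    v=np.argwhere(m);print(nm,"area",m.sum(),"bbox x",v[:,1].min(),v[:,1].max(),"y",v[:,0].min(),v[:,0].max())
    ce=v.mean(0)[::-1]
    for z in(.052,.066,.080):
        c=least_squares(lambda u:proj("top",[(u[0],u[1],z)])[0]-ce,[.44,-.04]).x
        lo=z-.014; # hull area of single dish / stack to floor
        H=cv2.contourArea(cv2.convexHull(np.vstack([disc("top",c,z),disc("top",c,lo)]).astype(np.float32)))
        S=disc("side",c,z);print("  z",z,c,"pred area",H,"side top v",S[:,1].min(),"x",S[:,0].min(),S[:,0].max())
v=np.argwhere(pale["side"][188:195,205:230]);print("side seen min v",188+v[:,0].min())
E
python3 /tmp/z.py; sed -n 1,1p /dev/null
```

```text
left area 233 bbox x 234 251 y 212 227
  z 0.052 [ 0.44 -0.  ] pred area 205.55104012344964 side top v 190.19904599025747 x 204.90471910353776 226.8801869209717
  z 0.066 [ 0.44 -0.  ] pred area 209.76239315513521 side top v 185.9307761027069 x 204.7068536695114 226.7847348816785
  z 0.08 [ 0.44 -0.  ] pred area 214.10556894354522 side top v 181.62354277984412 x 204.50714087995766 226.68839450342375
right area 203 bbox x 254 269 y 213 228
  z 0.052 [ 0.43 -0.07] pred area 205.9199323328212 side top v 201.68374767433565 x 209.87262277269977 232.8348377755795
  z 0.066 [ 0.43 -0.07] pred area 210.13147350866348 side top v 197.15840725510043 x 209.63717672506158 232.70072242332668
  z 0.08 [ 0.43 -0.07] pred area 214.47368191729765 side top v 192.5940555355248 x 209.39965268896532 232.565427346902
side seen min v 189
```

The left blob measures 233 px; a single dish should be about 206 and the right one is 203. It also has a bright crescent and stands higher in the side view than a single dish would. So two dishes are stacked there and all three are in the caddy. The top-view difference shows no stray dish, apart from the strip under the arm, and the tray stands on the bench.

```bash
python3 -c "
from rig import *
print(hand_in())"
```

```text
the job is handed in; nothing more can be done
None
```

The job is handed in at about 24 s of the 70 s, but no verdict came back: the caddy hangs home against the end cap, the empty tray is flat on the bench, and two dishes show clearly in the caddy with the third inferred to be stacked there.

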